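# Raise the sample-bay guard and lock it on the top rung of its ladder

## Robot

A 6-joint arm with a two-finger parallel gripper is mounted at the origin on the work surface. World frame = base frame: x ahead of the robot, y to its left, z up, the work surface at z = 0. Lengths are in m, angles in rad, forces in N, time in s.
With the tool pointing down it reaches from about 0.3 to 0.875 m from the base axis. Payload 4.2 kg.
Tool frame: the origin (TCP) lies midway between the tips of the shut fingers; the grasp point (between the pads) lies 19 mm behind it; z points along the fingers, y is the direction in which the jaws open and shut (so a half turn about z gives the same grasp; the last joint's range is limited). The gripper opens to 85 mm and grips with 20 to 120 N. Pads are 22 mm wide; open, the fingers measure 114 mm over their backs; the gripper's body (76 mm by 85 mm) begins 54 mm behind the grasp point. The pads swing forward as they close: fully open they stand 13 mm farther back than shut.
Start: joints at [1.318, 0.32, 1.565, -0, 1.257, -0.02], TCP at [0.133, 0.56, 0.205] pointing down, gripper open.
Joint ranges: [-3.11, 3.11], [-0.84, 2.01], [0.21, 2.61], [-1.34, 4.49], [0.05, 2.63], [-2.56, 2.56]. Speed limits (rad/s): [2.57, 2.57, 3.14, 3.14, 3.14, 3.14].

## Interface

Orientations are given as a rotation vector (axis times angle).
In Python, from plant import arm gives the robot as it stands. The module is installed in compiled form; this text tells all that it offers.
- The arm moves only by the shell command python3 -m creep 'ROWS' [OPENING] [FORCE]. ROWS is JSON, a list of rows, each a list of 6 numbers: the shift along the tool's x, y, z in m, then the turn, a rotation vector about the tool's x, y, z in rad. In form: [[dx, dy, dz, rx, ry, rz], ...]. A call has 1 to 12 rows; each row shifts and turns the commanded pose from where the row before left it, along the tool's axes as they then stand; what a row does not reach is not made up. A row lasts 1/8 s, in which the tool goes at most 62.5 mm and 10.7 degrees, less where a joint would pass 70% of its speed; a pose out of reach is approached as far as the arm can. A call is refused whole if a number of a shift passes 0.0625 or a number of a turn 0.188, either way. A call with a gripper value outside its range is refused whole. OPENING is the finger opening in m, from 0 to 0.0854, set as the call begins (- or left out, the last holds). The fingers move at their own pace and stop on an object; FORCE is the grip in N (left out, the last holds). Time passes only in rows, so rows that do not move let the fingers close. It gives the time, the measured TCP pose, the force and the opening at its end, in the units of the state.
- arm.get_obs(): the state, without advancing time (a new reading comes with each control period).
- arm.read_camera(name): name is "side" or "top"; returns a dict with "color" (420x560x3 uint8, red, green, blue), "fx", "fy", "cx", "cy" (pixels), "R" (3x3) and "t" (3): a world point X has camera coordinates R X + t. Camera axes: x right, y down, z forward; pixel columns grow to the right and rows downward; lengths in m; the calibration is good to about 2 mm. A picture is of the moment at which its call begins. There is no depth.
- arm.finish_job(): hands the job in, once; it reports no verdict.
The state is a dict: "clock": time; "q": joint angles; "joint_velocities": joint speeds; "effort": joint torques, N m; "tcp_pos": TCP position; "eef_rot": TCP orientation; "contact_force": force on the tool from outside, world axes, zero at the start; "moment": the same for the moment, N m; "finger_gap": finger opening in m.
Only numpy, scipy, OpenCV 4.12 (cv2) and the standard library are available. Lean on these libraries where they do the work, as an engineer would, in place of code of your own. Each camera call takes 0.05 s, during which the arm holds its last target.

## Task

Pull the instrument's sliding guard up its slope by the handle until its gravity pawl has passed the top rung of the ladder strip beside it, then lower it gently until the pawl seats on that top rung and carries the guard, and let go. Do not let the guard drop, do not bump the clear extraction hood above, and leave the vial, the beaker and the cuvette box where they stand.

Things in the scene. Friction and masses are not known exactly. Their poses are not given: they have to be found in the camera images.
- guard_handle (a point): middle of the outer edge of the guard's black handle, a plate 10 mm thick (x), 64 wide (y), standing 44 mm out of the guard (z); the fixed deck is 55 mm below this point. Axes fixed to the guard: x up the slope it slides on (40 degrees from the bench, rising away from the robot), y across, z square out of the slope, up towards the robot. Bare deck on the -x side, guard plate on the +x side
- guard (a joint): travel of the guard (aluminium plate 210 x 160 x 6 mm) up its slope in m: 0 = down on its bottom stop, where it starts; 0.15 = at its top stop. About 0.45 to 0.8 kg; left free it slides down (friction about 1 N), and drops if released more than 2 mm above where the pawl seats. Once seated, a push of 5 to 10 N down the slope does no harm
- pawl_pin (a point): hinge pin of the steel pawl at the guard's +y edge; moves with the guard, axes as guard_handle. The pawl, 46 mm long, 14 wide, points down the slope and hangs by its own weight; it rides over each rung on the way up and catches on it on the way down. It has cleared a rung once the guard is 5 mm above that rung's seat
- ladder_slot (a point): fixed point on the deck, mid-slot of the ladder strip (axes of the instrument), with three round steel rungs 10 mm thick, 40 mm apart up the slope. The strip is clamped up to 10 mm up or down from here, not measured, differently each time: the pawl seats at guard travel 0.03-0.05 (bottom rung), 0.07-0.09 (middle), 0.11-0.13 (top); find the seat by feel
- instrument: grey bench instrument, 380 mm wide (y), 300 mm deep (x), 250 mm high, with the slope on its front (-x) side; origin on the bench under its middle, z up. Fixed
- hood: clear extraction hood over the instrument; origin and axes those of instrument. Disc of radius 75 mm centred 30 mm towards +x, underside 365 mm above the bench; its arm stands behind, on the -y side. No room for an upright tool over the raised handle: come square to the slope. Fixed
- vial: amber glass vial with a white cap, 28 mm across, 55 mm high, beside the instrument at its +y side; origin at the centre of its underside
- beaker: white beaker, 64 mm across, 70 mm high, beside the instrument at its -y side; origin at the centre of its underside
- cuvette_box: closed grey cuvette box, 60 x 90 x 30 mm, beside the instrument at its +y side; origin at the centre of its underside

How it is judged:
On the way:
1. the guard is raised to the height of the top rung (travel above 0.105 m) (value of joint guard above 0.105 m), for 0.1 s.
At the end, for the whole second after the job is handed in: The guard, let go, stands still (under 5 mm/s) at a travel between 0.105 and 0.135 m, which only the pawl on the top rung can hold, and vial, beaker and cuvette box are within 20 mm of where they stood (value of joint guard between 0.105 and 0.135 m and velocity of joint guard between -0.005 and 0.005 m/s and distance of each of vial, beaker, cuvette_box from where it was at the start of the episode below 0.02 m); the robot touches nothing.
It fails at once if the guard drops: it slides down faster than 0.15 m/s (velocity of joint guard below -0.15 m/s).
It fails at once if the robot pushes the extraction hood with more than 5 N (contact force between any of the arm, the fingers and hood above 5 N).
It fails at once if the vial, beaker or cuvette box is moved by more than 30 mm or tipped (distance of any of vial, beaker, cuvette_box from where it was at the start of the episode above 0.03 m or angle between any of vial, beaker, cuvette_box's own z axis and vertical above 0.5 rad).
It also fails if it takes over 38 s, if anything falls off the work surface, if the arm or the gripper's body presses on something with over 40 N, if the wrist force passes 120 N, or if a joint passes its speed limit or range.

## Working session

There is one attempt and no reset: what is moved stays moved. The work goes in short steps, Python scripts to look and compute and a shell command to move; the robot and the scene stay as the last step left them, time stands still between calls to the robot, and variables do not carry over. Pictures are saved under pics/ and viewed, and the job is handed in when it is done.

```bash
mkdir -p pics
python3 - <<'E'
from plant import arm
import cv2
o=arm.get_obs()
for k,v in o.items(): print(k,v)
for n in("side","top"):
    c=arm.read_camera(n); cv2.imwrite(f"pics/{n}0.png",c["color"][:,:,::-1])
    print(n,c["fx"],c["fy"],c["cx"],c["cy"],c["R"],c["t"])
E
```

```text
clock 0.0
q [ 1.31798482e+00  3.20287936e-01  1.56566536e+00 -4.67586039e-05
  1.25734559e+00 -2.00056378e-02]
joint_velocities [-0.0011151   0.00173049 -0.00104586  0.00038269 -0.00080595  0.0005987 ]
effort [ 1.67155285e-04 -4.15534866e+01 -2.34158188e+01  3.56966109e-05
  8.37504835e-03 -1.15998526e-05]
tcp_pos [0.13254943 0.55899876 0.20368985]
eef_rot [-3.64820817e-01 -3.12014776e+00  2.66459462e-03]
contact_force [ 0.58651444 -0.4016997   0.11376777]
moment [-0.01229462  0.04008225 -0.01165232]
finger_gap 0.0856560745398247
side 383.6435803440651 383.6435803440651 280.17792168479633 209.7673077796713 [[-0.9917726  -0.12770677 -0.00883698]
 [-0.06414613  0.55552594 -0.82902123]
 [ 0.11078079 -0.82163368 -0.5591473 ]] [0.62925821 0.13600747 0.90725059]
top 475.16770878527126 475.16770878527126 276.6543452072166 204.7536492863474 [[-0.01938523 -0.99944771 -0.02699052]
 [-0.99703675  0.02133442 -0.07390915]
 [ 0.07444415  0.02547779 -0.99689967]] [0.06851738 0.64964683 1.12559458]
```

View pics/side0.png

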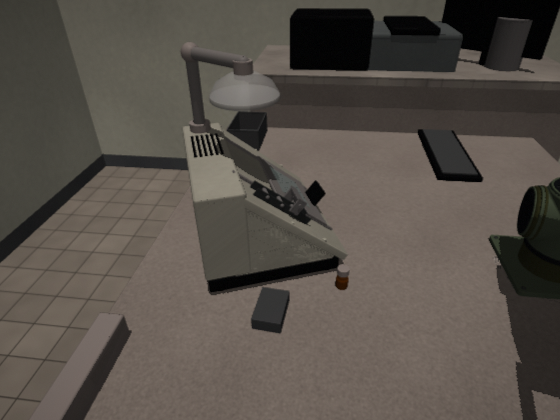

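View pics/top0.png

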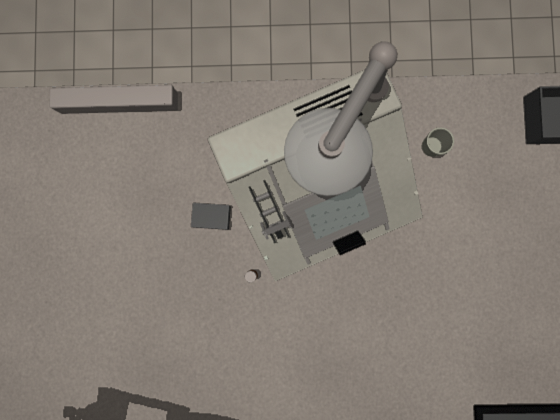

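Run:
```python
import cv2
a=cv2.imread("pics/top0.png")[150:280,220:430]; cv2.imwrite("pics/topc.png",cv2.resize(cv2.convertScaleAbs(a,alpha=1.8),None,fx=3.8,fy=3.8,interpolation=cv2.INTER_CUBIC))
a=cv2.imread("pics/side0.png")[120:280,180:360]; cv2.imwrite("pics/sidec.png",cv2.resize(cv2.convertScaleAbs(a,alpha=1.8),None,fx=3.7,fy=3.7,interpolation=cv2.INTER_CUBIC))
```

```text
(no output)
```

View pics/topc.png

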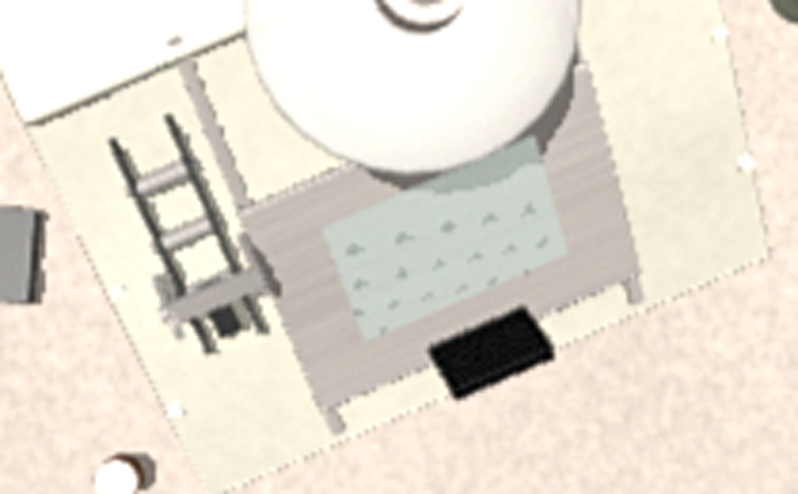

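View pics/sidec.png

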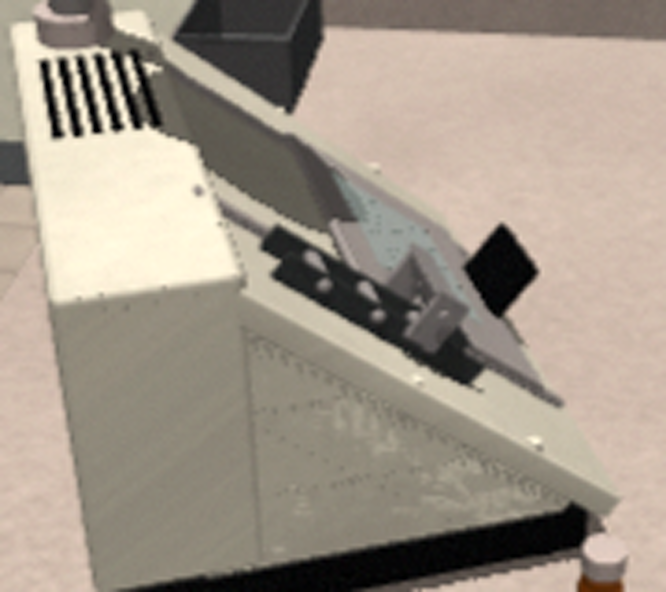

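```bash
cat > h.py <<'E'
import numpy as np,cv2
from plant import arm
def tri(cs,ps):
    A=[];b=[]
    for c,p in zip(cs,ps):
        P=np.hstack([c["R"],np.array(c["t"])[:,None]])
        for r,(f,cc,v) in enumerate(((c["fx"],c["cx"],p[0]),(c["fy"],c["cy"],p[1]))):
            k=(v-cc)/f; A.append(P[r,:3]-k*P[2,:3]); b.append(k*P[2,3]-P[r,3])
    A=np.array(A);b=np.array(b);X=np.linalg.lstsq(A,b,rcond=None)[0]
    return X,(A@X-b)*400
def plane(c,p,z):
    R=np.array(c["R"]);C=-R.T@np.array(c["t"]);d=R.T@np.array([(p[0]-c["cx"])/c["fx"],(p[1]-c["cy"])/c["fy"],1]);return C+d*(z-C[2])/d[2]
def proj(c,X):
    y=np.array(c["R"])@X+np.array(c["t"]);return np.array([c["fx"]*y[0]/y[2]+c["cx"],c["fy"]*y[1]/y[2]+c["cy"]])
E
python3 - <<'E'
from h import *
T=arm.read_camera("top");S=arm.read_camera("side")
out={}
for n,c,(x0,y0,x1,y1) in(("top",T,(325,225,375,262)),("side",S,(298,175,335,212))):
    im=c["color"][y0:y1,x0:x1].max(2); m=(im<25).astype(np.uint8)
    k,l,st,ce=cv2.connectedComponentsWithStats(m); i=1+st[1:,4].argmax(); m=(l==i).astype(np.uint8)
    ct=max(cv2.findContours(m,0,1)[0],key=cv2.contourArea)
    h=cv2.convexHull(ct); 
    for e in np.linspace(1,6,30):
        q=cv2.approxPolyDP(h,e,True)
        if len(q)<=4: break
    print(n,q[:,0]+[x0,y0],st[i],cv2.minAreaRect(ct))
# instrument corners bench-level/ front bottom edge in top
E
```

```text
top [[358 232]
 [364 243]
 [340 254]
 [334 242]] [  9   7  31  23 390] ((23.936403274536133, 17.353736877441406), (14.23452377319336, 28.708282470703125), 66.50143432617188)
side [[315 181]
 [324 193]
 [314 205]
 [306 191]] [  8   6  19  25 255] ((16.500001907348633, 18.0), (16.26345443725586, 17.677669525146484), 45.0)
```

Run:
```python
from h import *
T=arm.read_camera("top");S=arm.read_camera("side")
a,ra=tri([T,S],[(340.2,254.3),(324.5,193.3)]);b,rb=tri([T,S],[(364.5,243.3),(315.3,180.8)])
print(a,ra,b,rb,np.linalg.norm(a-b)); d=a-b
print("yaw",np.degrees(np.arctan2(-d[0],d[1])))
f=lambda u,v:(220+u/3.8,150+v/3.8)
p=plane(T,f(225,492),.03);q=plane(T,f(768,258),.03);d=p-q;print("front",p,q,np.linalg.norm(d),np.degrees(np.arctan2(-d[0],d[1])))
p=plane(T,f(30,124),.25);print("top corner",p)
p=plane(T,(209,141),.25);q=plane(T,(387,73),.25);d=p-q;print("back",p,q,np.linalg.norm(d),np.degrees(np.arctan2(-d[0],d[1])))
p=plane(T,(228,182),.25);q=plane(T,(401,107),.25);d=p-q;print("topfront",p,q,np.linalg.norm(d),np.degrees(np.arctan2(-d[0],d[1])))
```

```text
[ 0.53145865 -0.08500868  0.11625009] [ 0.00266481  0.069872   -0.06986082 -0.00177403] [ 0.55615458 -0.13837032  0.12070339] [-0.0306324  -0.54168514  0.54240738  0.0165084 ] 0.05896766400393963
yaw 24.83483808685339
front [0.47191657 0.05249797 0.03      ] [ 0.61166985 -0.29137156  0.03      ] 0.37118355981435563 22.117497389289216
top corner [0.67958609 0.14417299 0.25      ]
back [0.76310645 0.1805975  0.25      ] [ 0.89025609 -0.17346275  0.25      ] 0.3761990065667596 19.75416053822255
topfront [0.68082616 0.14395154 0.25      ] [ 0.82120118 -0.19827031  0.25      ] 0.36989315288363195 22.302810160725635
```

```bash
cat >> h.py <<'E'
from scipy.spatial.transform import Rotation as Ro
yaw=np.radians(22.);s,c_=np.sin(np.radians(40)),np.cos(np.radians(40))
X=np.array([c_*np.cos(yaw),c_*np.sin(yaw),s]);Y=np.array([-np.sin(yaw),np.cos(yaw),0]);Z=np.cross(X,Y)
RT=Ro.from_matrix(np.c_[np.cross(X,-Z),X,-Z])
H=np.array([.5474,-.1103,.1217])
def plan(p1,R1,N,p0=None,R0=None):
    o=arm.get_obs();p0=np.array(o["tcp_pos"]) if p0 is None else p0;R0=Ro.from_rotvec(o["eef_rot"]) if R0 is None else R0
    w=(R0.inv()*R1).as_rotvec();print("turn deg",np.degrees(np.linalg.norm(w)),"dist",np.linalg.norm(p1-p0))
    R=R0;p=p0
    for i in range(N):
        d=R.inv().apply((p1-p0)/N);print("[%.3f,%.3f,%.3f,%.3f,%.3f,%.3f],"%(*d,*(w/N)))
        R=R*Ro.from_rotvec(w/N)
E
python3 - <<'E'
from h import *
T=arm.read_camera("top")
for n,p,z in(("vial",(251,276),.055),("beaker",(438,142),.07),("box",(211,216),.03)):print(n,plane(T,p,z))
print(H+.1*Z,RT.as_matrix())
plan(H+.1*Z,RT,16)
E
```

```text
vial [0.48313135 0.11764661 0.055     ]
beaker [ 0.7859552  -0.32435458  0.07      ]
box [0.62669159 0.21427002 0.03      ]
[ 0.48780177 -0.13437925  0.19830444] [[-0.37460659  0.71026404  0.59598229]
 [ 0.92718385  0.2869653   0.24079248]
 [ 0.          0.64278761 -0.76604444]]
turn deg 66.82223036701313 dist 0.7794109941998693
[-0.032,-0.037,0.000,-0.040,-0.021,0.057],
[-0.034,-0.035,-0.000,-0.040,-0.021,0.057],
[-0.036,-0.033,-0.001,-0.040,-0.021,0.057],
[-0.037,-0.031,-0.002,-0.040,-0.021,0.057],
[-0.039,-0.029,-0.002,-0.040,-0.021,0.057],
[-0.041,-0.026,-0.002,-0.040,-0.021,0.057],
[-0.042,-0.024,-0.002,-0.040,-0.021,0.057],
[-0.044,-0.021,-0.002,-0.040,-0.021,0.057],
[-0.045,-0.019,-0.002,-0.040,-0.021,0.057],
[-0.046,-0.016,-0.002,-0.040,-0.021,0.057],
[-0.047,-0.013,-0.002,-0.040,-0.021,0.057],
[-0.048,-0.011,-0.001,-0.040,-0.021,0.057],
[-0.048,-0.008,-0.001,-0.040,-0.021,0.057],
[-0.048,-0.005,0.000,-0.040,-0.021,0.057],
[-0.049,-0.002,0.001,-0.040,-0.021,0.057],
[-0.049,0.000,0.002,-0.040,-0.021,0.057],
```

```bash
python3 -m creep '[[-0.032,-0.037,0,-0.04,-0.021,0.057],[-0.034,-0.035,0,-0.04,-0.021,0.057],[-0.036,-0.033,-0.001,-0.04,-0.021,0.057],[-0.037,-0.031,-0.002,-0.04,-0.021,0.057],[-0.039,-0.029,-0.002,-0.04,-0.021,0.057],[-0.041,-0.026,-0.002,-0.04,-0.021,0.057],[-0.042,-0.024,-0.002,-0.04,-0.021,0.057],[-0.044,-0.021,-0.002,-0.04,-0.021,0.057]]' 0.05 40
python3 - <<'E'
from h import *
print(arm.get_obs()["q"])
plan(H+.1*Z,RT,8)
E
```

```text
clock: 1.35
tcp_pos: [0.3117, 0.2125, 0.2017]
eef_rot: [0.989, 2.732, 0.437]
contact_force: [-0.1, 0.5, -0.3]
finger_gap: 0.0502
[ 0.54164591 -0.19300711  2.19321821  0.04059244  0.78183512 -0.3584082 ]
turn deg 33.351229781642026 dist 0.3890164844455329
[-0.045,-0.019,-0.002,-0.040,-0.020,0.057],
[-0.046,-0.016,-0.002,-0.040,-0.020,0.057],
[-0.047,-0.014,-0.002,-0.040,-0.020,0.057],
[-0.047,-0.011,-0.001,-0.040,-0.020,0.057],
[-0.048,-0.008,-0.001,-0.040,-0.020,0.057],
[-0.048,-0.005,0.000,-0.040,-0.020,0.057],
[-0.049,-0.002,0.001,-0.040,-0.020,0.057],
[-0.049,0.000,0.002,-0.040,-0.020,0.057],
```

```bash
python3 -m creep '[[-0.045,-0.019,-0.002,-0.04,-0.02,0.057],[-0.046,-0.016,-0.002,-0.04,-0.02,0.057],[-0.047,-0.014,-0.002,-0.04,-0.02,0.057],[-0.047,-0.011,-0.001,-0.04,-0.02,0.057],[-0.048,-0.008,-0.001,-0.04,-0.02,0.057],[-0.048,-0.005,0,-0.04,-0.02,0.057],[-0.049,-0.002,0.001,-0.04,-0.02,0.057],[-0.049,0,0.002,-0.04,-0.02,0.057],[0,0,0,0,0,0]]'
python3 - <<'E'
from h import *
print(arm.get_obs()["q"])
plan(H+.1*Z,RT,1)
for n in("side","top"):
    c=arm.read_camera(n); cv2.imwrite(f"pics/{n}1.png",cv2.convertScaleAbs(c["color"][:,:,::-1],alpha=1.8))
    print(proj(c,H))
E
```

```text
clock: 2.48
tcp_pos: [0.4894, -0.1369, 0.1977]
eef_rot: [1.479, 2.191, 0.795]
contact_force: [-0.3, 0.9, 0.2]
finger_gap: 0.05
[-0.68992318  0.06643022  2.14043746  0.91042174  0.7942389  -1.68990768]
turn deg 0.2295174569056582 dist 0.003061406123459897
[0.003,-0.000,-0.001,-0.004,-0.001,-0.001],
[318.66835273 186.034323  ]
[351.81777739 246.9360133 ]
```

View pics/side1.png

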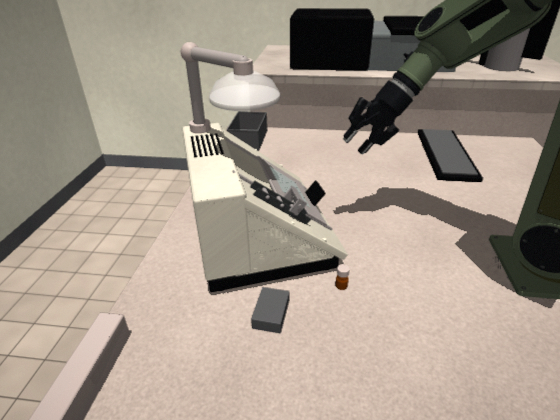

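View pics/top1.png

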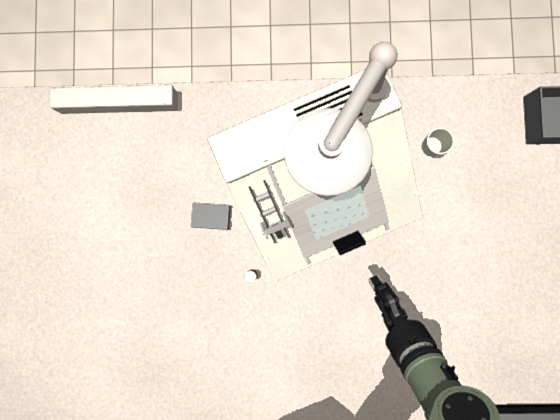

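Run:
```python
from h import *
o=arm.get_obs();p=np.array(o["tcp_pos"]);R=Ro.from_rotvec(o["eef_rot"]);print(R.as_matrix()-RT.as_matrix())
for n,(x0,y0,x1,y1) in(("side",(290,100,430,210)),("top",(320,220,430,330))):
    c=arm.read_camera(n);im=c["color"][:,:,::-1].copy()
    im=cv2.convertScaleAbs(im,alpha=4)[y0:y1,x0:x1];im=cv2.resize(im,None,fx=5,fy=5,interpolation=cv2.INTER_CUBIC)
    for q,col in((p,(0,0,255)),(p+R.apply([0,.025,-.005]),(255,0,0)),(p+R.apply([0,-.025,-.005]),(0,255,0)),(p+R.apply([0,0,.1]),(255,0,255)),(H,(0,200,255)),(H+.032*Y-.005*X,(0,200,255)),(H-.032*Y-.005*X,(0,200,255)),(H+.032*Y+.005*X-.044*Z,(0,200,255)),(H-.032*Y+.005*X-.044*Z,(0,200,255))):
        a=(proj(c,q)+.5-[x0,y0])*5; cv2.circle(im,tuple(int(v) for v in a),4,col,1)
    cv2.imwrite(f"pics/{n}2.png",im)
```

```text
[[-0.00410419  0.00178542 -0.00474317]
 [-0.00167341  0.00237675  0.00356709]
 [ 0.00292576 -0.00304802 -0.00254172]]
```

View pics/side2.png

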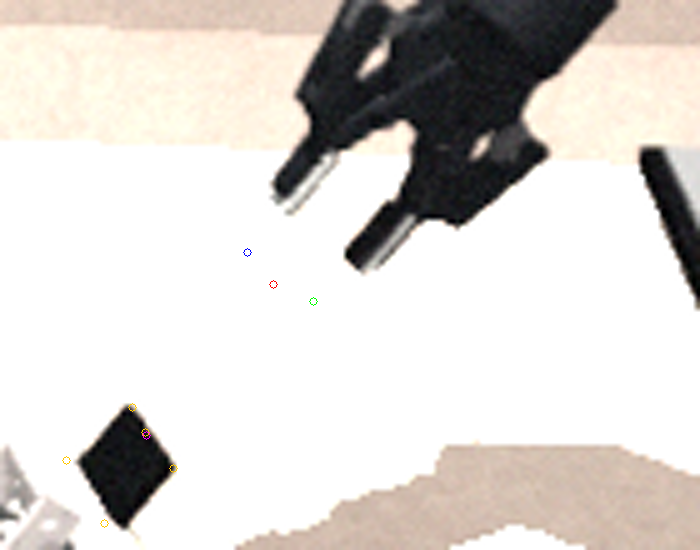

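View pics/top2.png

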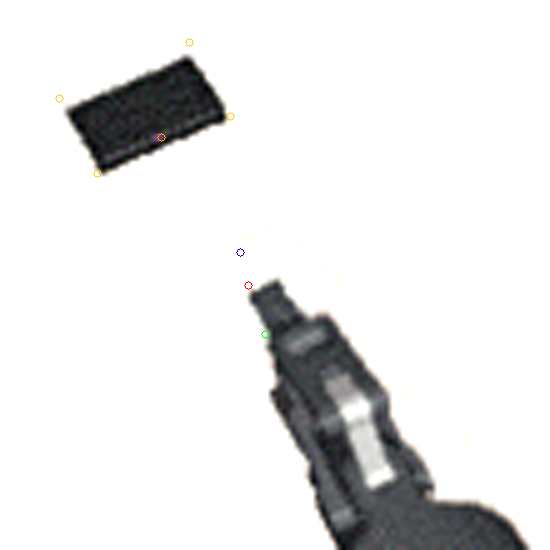

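Run:
```python
import cv2
for n,(x0,y0,x1,y1) in(("side",(320,90,440,190)),("top",(340,240,440,340))):
    im=cv2.imread(f"pics/{n}1.png")[y0:y1,x0:x1]
    cv2.imwrite(f"pics/{n}3.png",cv2.resize(im,None,fx=5,fy=5,interpolation=cv2.INTER_CUBIC))
```

```text
(no output)
```

View pics/side3.png

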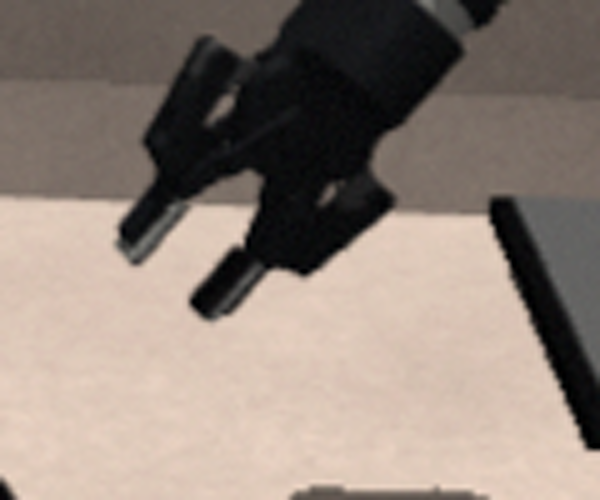

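View pics/top3.png

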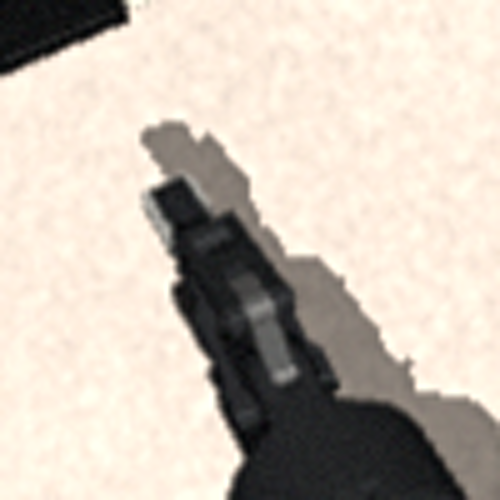

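Run:
```python
from h import *
T=arm.read_camera("top");S=arm.read_camera("side")
o=arm.get_obs();p=np.array(o["tcp_pos"]);R=Ro.from_rotvec(o["eef_rot"])
u,r=tri([S,T],[(346,141),(373,277)]);print(u,r,"rel tool",R.inv().apply(u-p))
for k in(0,-.01,-.02,-.03):print(proj(S,p+R.apply([0,-.03,k])),proj(S,p+R.apply([0,.03,k])))
```

```text
[ 0.48901705 -0.13406214  0.23918016] [-6.53636593e-01 -6.45400266e-03  1.41425870e-04  6.55486407e-01] rel tool [-0.00172767  0.02628529 -0.03124494]
[352.0788144  162.18726393] [336.21253302 150.50361211]
[354.70991639 159.1434312 ] [338.88107287 147.32257217]
[357.35698884 156.08112277] [341.56634791 144.12158301]
[360.02017761 153.00016994] [344.26851605 140.90045639]
```

```bash
python3 -m creep '[[0.001,0,0.013,0,0,0],[0.001,0,0.013,-0.004,-0.001,-0.001],[0.001,0,0.013,0,0,0],[0,0,0,0,0,0],[0,0,0,0,0,0]]' 0.03
python3 - <<'E'
from h import *
plan(H+.06*Z,RT,1)
for n,(x0,y0,x1,y1) in(("side",(300,110,420,210)),("top",(320,230,420,330))):
    c=arm.read_camera(n);im=cv2.convertScaleAbs(c["color"][:,:,::-1],alpha=2)[y0:y1,x0:x1]
    cv2.imwrite(f"pics/{n}4.png",cv2.resize(im,None,fx=5,fy=5,interpolation=cv2.INTER_CUBIC)); print(proj(c,arm.get_obs()["tcp_pos"]))
E
```

```text
clock: 3.4
tcp_pos: [0.5107, -0.1214, 0.168]
eef_rot: [1.471, 2.192, 0.799]
contact_force: [0.7, -0.8, -0.5]
finger_gap: 0.0299
turn deg 0.275809000946076 dist 0.003530982091047917
[-0.003,-0.001,0.000,0.001,-0.004,0.003],
[334.31616721 168.69559241]
[360.76383176 264.81327771]
```

View pics/side4.png

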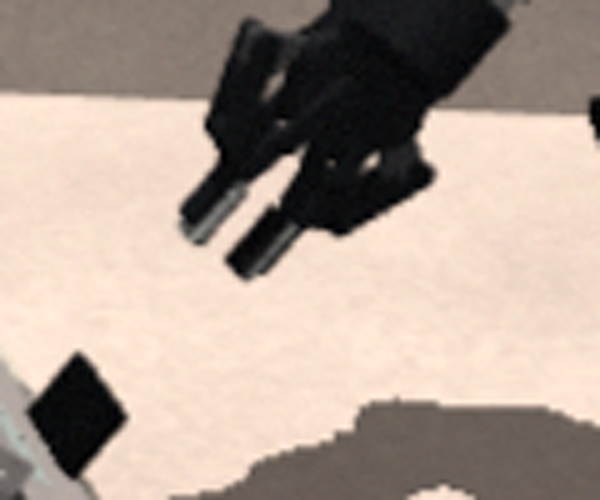

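View pics/top4.png

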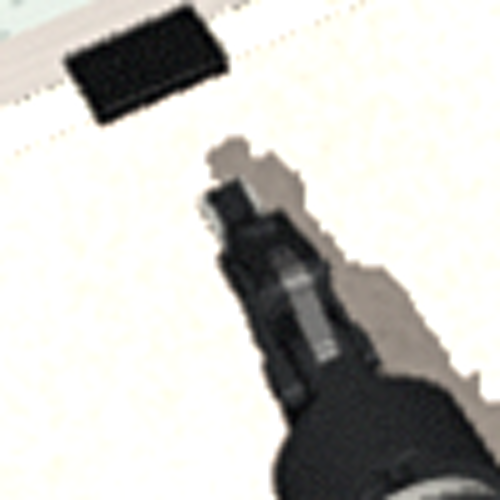

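```bash
python3 -m creep '[[-0.001,0,0.015,0,-0.004,0.003],[-0.001,-0.001,0.015,0,0,0],[-0.001,0,0.015,0,0,0],[0,0,0.012,0,0,0],[0,0,0.01,0,0,0],[0,0,0.008,0,0,0],[0,0,0,0,0,0]]'
python3 - <<'E'
from h import *
plan(H-.02*Z,RT,1);print(arm.get_obs()["q"])
for n,(x0,y0,x1,y1) in(("side",(270,120,390,220)),("top",(300,200,400,300))):
    c=arm.read_camera(n);im=cv2.convertScaleAbs(c["color"][:,:,::-1],alpha=3)[y0:y1,x0:x1]
    cv2.imwrite(f"pics/{n}5.png",cv2.resize(im,None,fx=5,fy=5,interpolation=cv2.INTER_CUBIC)); print(proj(c,arm.get_obs()["tcp_pos"]))
E
```

```text
clock: 4.38
tcp_pos: [0.5557, -0.1063, 0.1098]
eef_rot: [1.476, 2.187, 0.797]
contact_force: [0.6, 0.4, -0.3]
finger_gap: 0.0299
turn deg 0.032701367347711 dist 0.004996762099279359
[-0.001,0.001,0.005,0.000,0.000,-0.000],
[-0.52495401  0.26038469  2.19317729  1.22846862  0.56855957 -1.94720084]
[315.16618464 190.47401527]
[349.32004438 243.13488037]
```

View pics/side5.png

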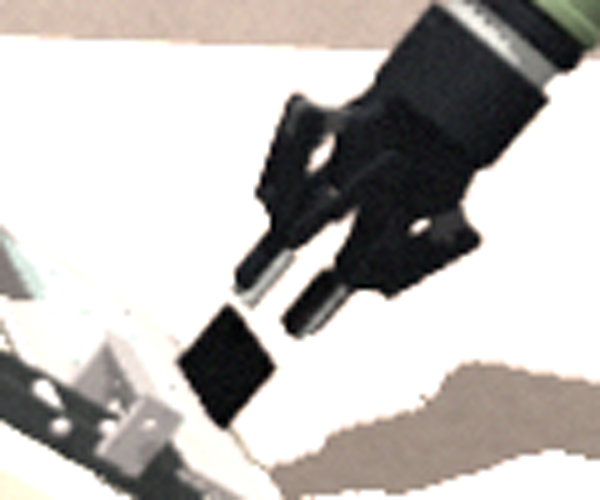

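View pics/top5.png

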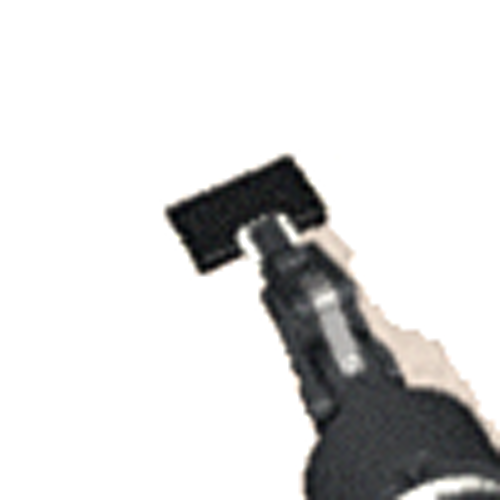

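```bash
python3 -m creep '[[0,0.001,0.01,0,0,0],[0,0,0.008,0,0,0],[0,0,0,0,0,0]]'
python3 - <<'E'
from h import *
plan(H-.02*Z,RT,1)
for n,(x0,y0,x1,y1) in(("side",(270,120,390,220)),("top",(300,200,400,300))):
    c=arm.read_camera(n);im=cv2.convertScaleAbs(c["color"][:,:,::-1],alpha=3)[y0:y1,x0:x1]
    cv2.imwrite(f"pics/{n}6.png",cv2.resize(im,None,fx=5,fy=5,interpolation=cv2.INTER_CUBIC)); print(proj(c,arm.get_obs()["tcp_pos"]))
E
```

```text
clock: 4.85
tcp_pos: [0.5672, -0.1015, 0.0962]
eef_rot: [1.476, 2.188, 0.797]
contact_force: [-0.3, 1.0, -0.8]
finger_gap: 0.0301
turn deg 0.0188745463308292 dist 0.013471352507857857
[-0.001,-0.000,-0.013,0.000,-0.000,-0.000],
[310.47147005 195.65346281]
[346.25476996 238.03789667]
```

View pics/side6.png

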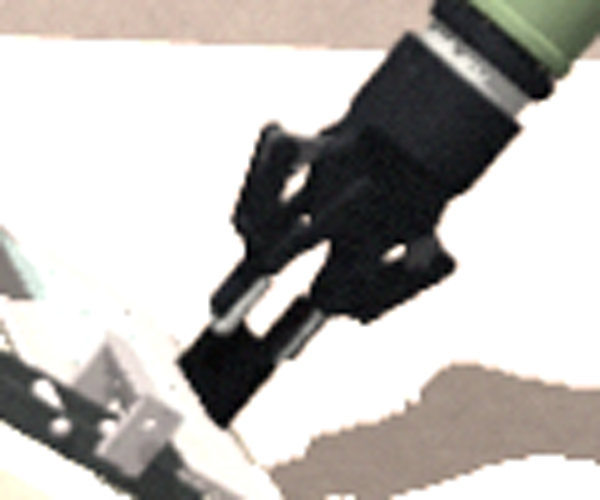

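View pics/top6.png

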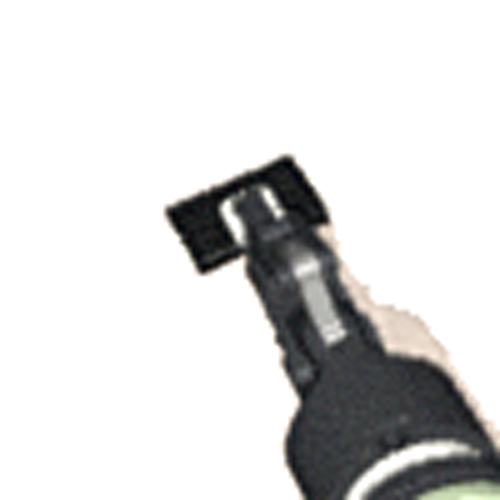

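```bash
python3 -m creep '[[0,0,0.003,0,0,0],[0,0,0.002,0,0,0],[0,0,0,0,0,0]]'; python3 -m creep '[[0,0,0.002,0,0,0],[0,0,0,0,0,0]]'
python3 - <<'E'
from h import *
plan(H-.02*Z,RT,1)
for n,(x0,y0,x1,y1) in(("side",(270,120,390,220)),):
    c=arm.read_camera(n);im=cv2.convertScaleAbs(c["color"][:,:,::-1],alpha=5)[y0:y1,x0:x1]
    cv2.imwrite(f"pics/{n}7.png",cv2.resize(im,None,fx=5,fy=5,interpolation=cv2.INTER_CUBIC)); print(proj(c,arm.get_obs()["tcp_pos"]))
E
```

```text
clock: 5.32
tcp_pos: [0.5701, -0.1006, 0.093]
eef_rot: [1.475, 2.187, 0.796]
contact_force: [-0.6, 0.1, -0.5]
finger_gap: 0.0304
clock: 5.58
tcp_pos: [0.5713, -0.1001, 0.0915]
eef_rot: [1.475, 2.187, 0.796]
contact_force: [-0.4, 0.3, 0.0]
finger_gap: 0.0301
turn deg 0.05617619335798772 dist 0.019853414470426628
[-0.000,-0.000,-0.020,0.001,0.001,0.000],
[308.76319098 197.44568731]
```

View pics/side7.png

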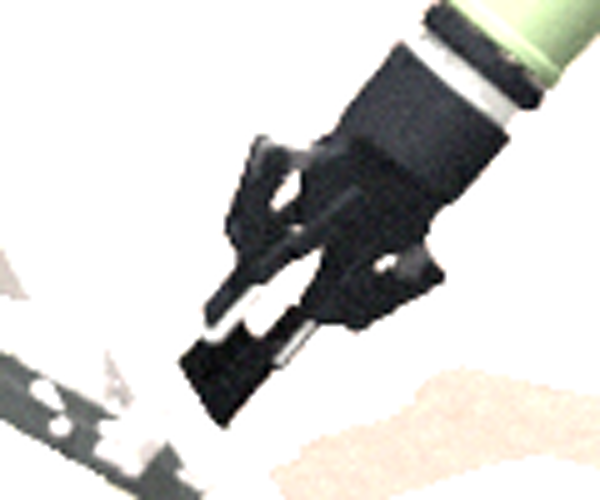

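```bash
python3 -m creep '[[0,0,0,0,0,0],[0,0,0,0,0,0],[0,0,0,0,0,0],[0,0,0,0,0,0]]' 0 40
python3 - <<'E'
from h import *
plan(H-.02*Z,RT,1);o=arm.get_obs();print(o["moment"],"tool F",Ro.from_rotvec(o["eef_rot"]).inv().apply(o["contact_force"]))
for n,(x0,y0,x1,y1) in(("side",(270,120,390,220)),):
    c=arm.read_camera(n);im=cv2.convertScaleAbs(c["color"][:,:,::-1],alpha=5)[y0:y1,x0:x1]
    cv2.imwrite(f"pics/{n}8.png",cv2.resize(im,None,fx=5,fy=5,interpolation=cv2.INTER_CUBIC)); print(proj(c,arm.get_obs()["tcp_pos"]))
E
```

```text
clock: 6.12
tcp_pos: [0.5705, -0.1005, 0.0911]
eef_rot: [1.476, 2.188, 0.794]
contact_force: [-4.8, -2.2, 1.3]
finger_gap: 0.0089
turn deg 0.08546759791607805 dist 0.019601561130272522
[-0.001,0.000,-0.020,-0.001,0.001,0.000],
[-0.44349896  0.90617034  0.04673653] tool F [-0.26912383 -3.23211462 -4.428834  ]
[309.06776068 197.5467391 ]
```

View pics/side8.png

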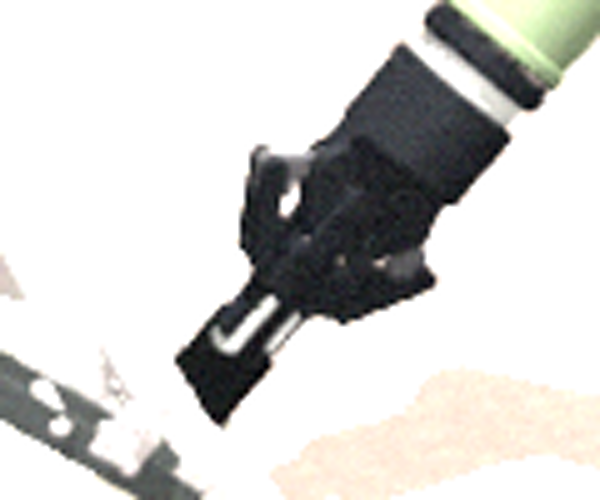

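```bash
cat >> h.py <<'E'
P0=np.array([.5705,-.1005,.0911])
def rep():
    o=arm.get_obs();R=Ro.from_rotvec(o["eef_rot"]);d=np.array(o["tcp_pos"])-P0
    print("t",o["clock"],"travel XYZ mm",np.round(1000*np.array([d@X,d@Y,d@Z]),1),"F xyz slope",np.round([np.dot(o["contact_force"],v) for v in(X,Y,Z)],1),"turn",np.round((R.inv()*RT).as_rotvec(),3),"gap",o["finger_gap"])
E
python3 -m creep '[[0,0.005,0,0,0,0],[0,0.01,0,0,0,0],[0,0.01,0,0,0,0],[0,0.01,0,0,0,0],[0,0.005,0,0,0,0],[0,0,0,0,0,0]]' 0 60; python3 -c 'from h import *
rep();print(arm.get_obs()["q"])
for n,(x0,y0,x1,y1) in(("side",(230,100,390,220)),):
    c=arm.read_camera(n);im=cv2.convertScaleAbs(c["color"][:,:,::-1],alpha=2.5)[y0:y1,x0:x1]
    cv2.imwrite(f"pics/{n}9.png",cv2.resize(im,None,fx=5,fy=5,interpolation=cv2.INTER_CUBIC))'
```

```text
clock: 6.92
tcp_pos: [0.5993, -0.0886, 0.1173]
eef_rot: [1.475, 2.188, 0.796]
contact_force: [-4.6, -2.2, 1.6]
finger_gap: 0.0082
t 6.925 travel XYZ mm [40.7  0.2  0. ] F xyz slope [-2.9 -0.3  4.5] turn [0.    0.001 0.001] gap 0.008249050780652268
[-0.43790611  0.28786239  2.11841014  1.18949586  0.53155508 -1.82523634]
```

View pics/side9.png

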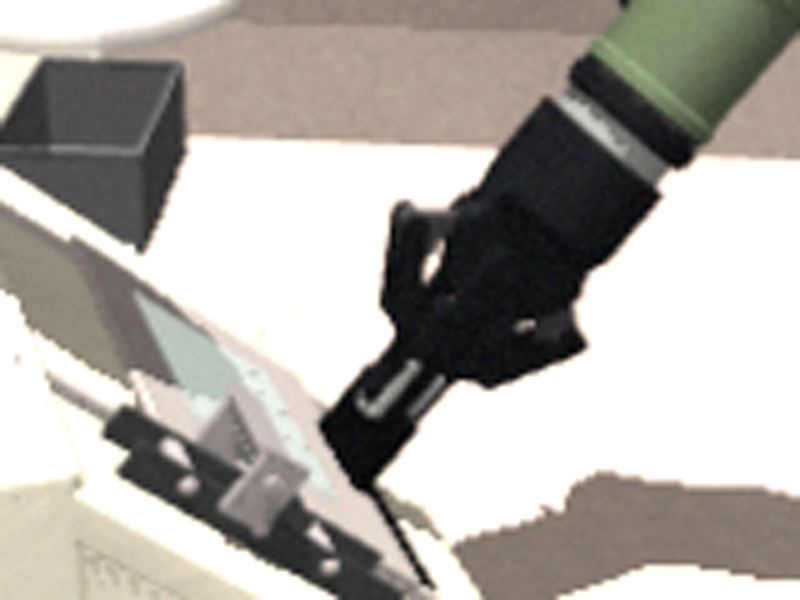

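```bash
python3 -m creep '[[0,0.005,0,0,0,0],[0,0.01,0,0,0,0],[0,0.01,0,0,0,0],[0,0.01,0,0,0,0],[0,0.01,0,0,0,0],[0,0.01,0,0,0,0],[0,0.01,0,0,0,0],[0,0.01,0,0,0,0],[0,0.01,0,0,0,0],[0,0.008,0,0,0,0],[0,0.004,0,0,0,0],[0,0,0,0,0,0]]'; python3 -c 'from h import *
rep();print(arm.get_obs()["q"])
for n,(x0,y0,x1,y1) in(("side",(200,70,360,190)),):
    c=arm.read_camera(n);im=cv2.convertScaleAbs(c["color"][:,:,::-1],alpha=2.5)[y0:y1,x0:x1]
    cv2.imwrite(f"pics/{n}10.png",cv2.resize(im,None,fx=5,fy=5,interpolation=cv2.INTER_CUBIC))'
```

```text
clock: 8.48
tcp_pos: [0.6678, -0.0605, 0.1795]
eef_rot: [1.475, 2.189, 0.796]
contact_force: [-4.8, -0.8, 1.0]
finger_gap: 0.0082
t 8.475 travel XYZ mm [1.374e+02 6.000e-01 1.000e-01] F xyz slope [-3.   1.1  3.8] turn [-0.    -0.001  0.001] gap 0.008234360371490654
[-0.32535852  0.27661238  1.9232557   0.89952045  0.56465874 -1.39883553]
```

View pics/side10.png

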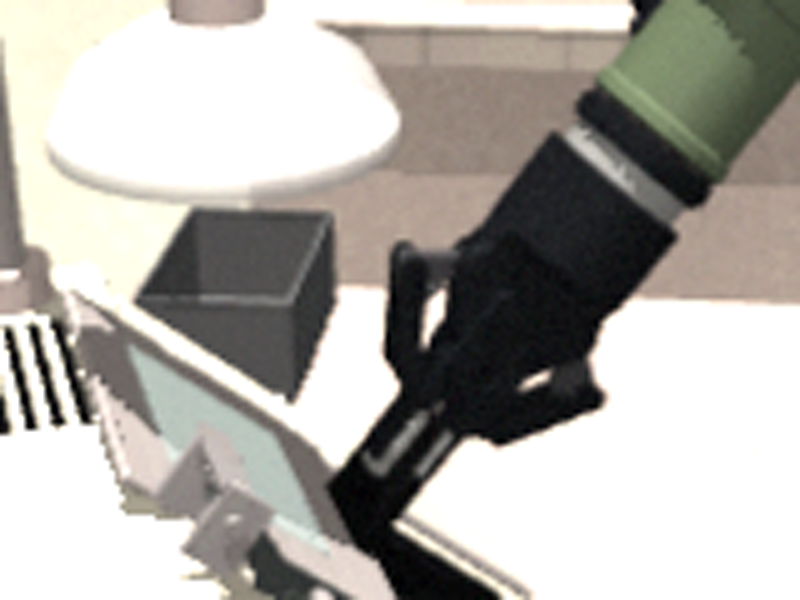

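```bash
python3 -m creep '[[0,0.004,0,0,0,0],[0,0,0,0,0,0],[0,-0.003,0,0,0,0],[0,-0.003,0,0,0,0],[0,-0.003,0,0,0,0],[0,0,0,0,0,0]]'; python3 -c 'from h import *
rep()'; python3 -m creep '[[0,-0.002,0,0,0,0],[0,-0.001,0,0,0,0],[0,0,0,0,0,0]]'; python3 -c 'from h import *
rep()';python3 -m creep '[[0,-0.001,0,0,0,0],[0,-0.001,0,0,0,0],[0,0,0,0,0,0]]'; python3 -c 'from h import *
rep()'
```

```text
clock: 9.28
tcp_pos: [0.6637, -0.0622, 0.1758]
eef_rot: [1.476, 2.189, 0.796]
contact_force: [-6.0, -1.7, 1.4]
finger_gap: 0.0079
t 9.275 travel XYZ mm [1.316e+02 6.000e-01 1.000e-01] F xyz slope [-3.9  0.7  5. ] turn [-0.001 -0.     0.   ] gap 0.007943573226435678
clock: 9.65
tcp_pos: [0.6618, -0.0629, 0.174]
eef_rot: [1.476, 2.189, 0.796]
contact_force: [-6.7, -2.4, 2.2]
finger_gap: 0.008
t 9.65 travel XYZ mm [1.29e+02 6.00e-01 1.00e-01] F xyz slope [-4.1  0.3  6.3] turn [-0. -0.  0.] gap 0.007999943358761443
clock: 10.02
tcp_pos: [0.6605, -0.0635, 0.1728]
eef_rot: [1.476, 2.189, 0.796]
contact_force: [-6.1, -1.4, 2.1]
finger_gap: 0.0083
t 10.025 travel XYZ mm [1.27e+02 6.00e-01 1.00e-01] F xyz slope [-3.4  1.   5.6] turn [-0. -0.  0.] gap 0.008303343386113798
```

```bash
for i in 1; do python3 -m creep '[[0,-0.001,0,0,0,0],[0,0,0,0,0,0]]' >/dev/null; python3 -c 'from h import *
rep()'; python3 -m creep '[[0,-0.001,0,0,0,0],[0,0,0,0,0,0]]'>/dev/null; python3 -c 'from h import *
rep()'; done
```

```text
t 10.275 travel XYZ mm [1.261e+02 6.000e-01 1.000e-01] F xyz slope [-4.1  1.1  5.4] turn [-0. -0.  0.] gap 0.008025787749745215
t 10.525 travel XYZ mm [1.251e+02 6.000e-01 1.000e-01] F xyz slope [-4.   0.6  5.4] turn [-0. -0.  0.] gap 0.008185341442125543
```

```bash
python3 -m creep '[[0,-0.001,0,0,0,0],[0,0,0,0,0,0]]' >/dev/null; python3 -c 'from h import *
rep()'; python3 -m creep '[[0,-0.001,0,0,0,0],[0,0,0,0,0,0]]'>/dev/null; python3 -c 'from h import *
rep()'
```

```text
t 10.775 travel XYZ mm [124.1   0.6   0. ] F xyz slope [-3.   0.9  5.9] turn [-0. -0.  0.] gap 0.007946956432448856
t 11.025 travel XYZ mm [1.231e+02 6.000e-01 1.000e-01] F xyz slope [-3.3  1.2  5.3] turn [-0. -0.  0.] gap 0.008057295755105408
```

```bash
python3 -m creep '[[0,-0.001,0,0,0,0],[0,0,0,0,0,0]]' >/dev/null; python3 -c 'from h import *
rep()'; python3 -m creep '[[0,-0.001,0,0,0,0],[0,0,0,0,0,0]]'>/dev/null; python3 -c 'from h import *
rep()'
```

```text
t 11.275 travel XYZ mm [122.    0.6   0. ] F xyz slope [-3.8 -0.7  5.4] turn [-0. -0.  0.] gap 0.00805875074823036
t 11.525 travel XYZ mm [1.211e+02 6.000e-01 1.000e-01] F xyz slope [-3.4  0.7  5. ] turn [-0. -0.  0.] gap 0.008478791780933626
```

```bash
python3 -m creep '[[0,-0.001,0,0,0,0],[0,0,0,0,0,0]]' >/dev/null; python3 -c 'from h import *
rep()'; python3 -m creep '[[0,-0.001,0,0,0,0],[0,0,0,0,0,0]]'>/dev/null; python3 -c 'from h import *
rep()'
```

```text
t 11.775 travel XYZ mm [1.201e+02 6.000e-01 1.000e-01] F xyz slope [-4.2  0.9  4.7] turn [-0. -0.  0.] gap 0.008360193574898044
t 12.025 travel XYZ mm [1.191e+02 6.000e-01 1.000e-01] F xyz slope [-2.9 -0.4  5.4] turn [-0. -0.  0.] gap 0.008291821474506429
```

```bash
python3 -m creep '[[0,-0.001,0,0,0,0],[0,0,0,0,0,0]]' >/dev/null; python3 -c 'from h import *
rep()'; python3 -m creep '[[0,-0.001,0,0,0,0],[0,0,0,0,0,0]]'>/dev/null; python3 -c 'from h import *
rep()'
```

```text
t 12.275 travel XYZ mm [1.181e+02 5.000e-01 1.000e-01] F xyz slope [-2.1  1.6  5.7] turn [-0. -0.  0.] gap 0.008051333345985002
t 12.525 travel XYZ mm [1.171e+02 5.000e-01 1.000e-01] F xyz slope [-3.7  0.5  4.7] turn [-0. -0.  0.] gap 0.008179728799457105
```

```bash
python3 -m creep '[[0,-0.001,0,0,0,0],[0,0,0,0,0,0]]' >/dev/null; python3 -c 'from h import *
rep()'; python3 -m creep '[[0,-0.001,0,0,0,0],[0,0,0,0,0,0]]'>/dev/null; python3 -c 'from h import *
rep()'
```

```text
t 12.775 travel XYZ mm [116.    0.6   0. ] F xyz slope [-3.   1.7  4.8] turn [-0. -0.  0.] gap 0.008154104843311498
t 13.025 travel XYZ mm [1.151e+02 5.000e-01 1.000e-01] F xyz slope [-2.7  1.1  5.6] turn [-0. -0.  0.] gap 0.008253993188477882
```

```bash
python3 -m creep '[[0,-0.001,0,0,0,0],[0,0,0,0,0,0]]' >/dev/null; python3 -c 'from h import *
rep()'; python3 -m creep '[[0,-0.001,0,0,0,0],[0,0,0,0,0,0]]'>/dev/null; python3 -c 'from h import *
rep()
for n,(x0,y0,x1,y1) in(("side",(200,110,320,200)),("top",(230,150,380,260))):
    c=arm.read_camera(n);im=cv2.convertScaleAbs(c["color"][:,:,::-1],alpha=1.8)[y0:y1,x0:x1]
    cv2.imwrite(f"pics/{n}11.png",cv2.resize(im,None,fx=5,fy=5,interpolation=cv2.INTER_CUBIC))'
```

```text
t 13.275 travel XYZ mm [114.1   0.6   0. ] F xyz slope [-3.1  0.6  4.9] turn [-0. -0.  0.] gap 0.008411076677784691
t 13.525 travel XYZ mm [1.131e+02 5.000e-01 1.000e-01] F xyz slope [-2.8 -0.   6.1] turn [-0. -0.  0.] gap 0.00813266940523382
```

View pics/side11.png

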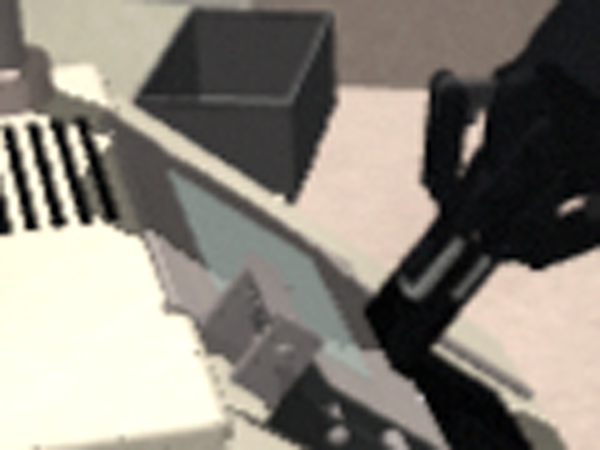

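View pics/top11.png

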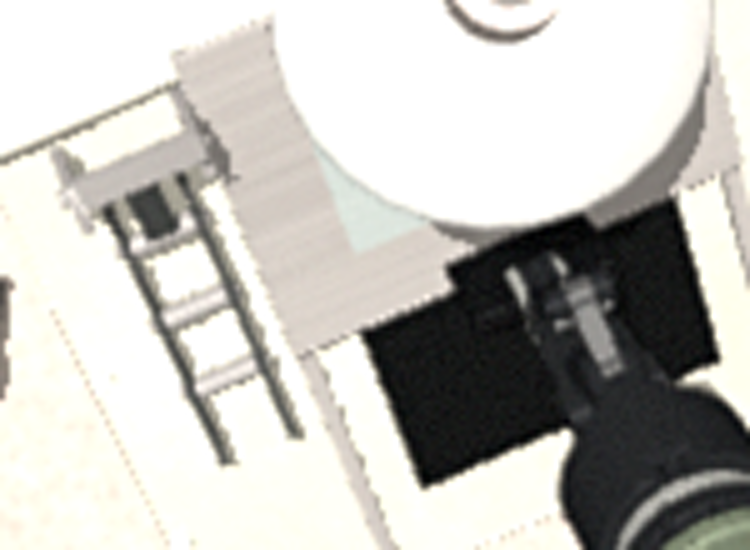

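Top view: the dark pawl (tip about (160,235) in the crop) hangs just uphill of the top rung, nearly touching it. I continue in 1 mm steps.

```bash
python3 -m creep '[[0,-0.001,0,0,0,0],[0,0,0,0,0,0]]' >/dev/null; python3 -c 'from h import *
rep()'; python3 -m creep '[[0,-0.001,0,0,0,0],[0,0,0,0,0,0]]'>/dev/null; python3 -c 'from h import *
rep()'
```

```text
t 13.875 travel XYZ mm [1.12e+02 6.00e-01 1.00e-01] F xyz slope [-3.2  1.6  5.4] turn [-0. -0.  0.] gap 0.007912067717317792
t 14.125 travel XYZ mm [1.111e+02 5.000e-01 1.000e-01] F xyz slope [-2.9  1.1  6.3] turn [-0. -0.  0.] gap 0.00824181224727819
```

```bash
python3 -m creep '[[0,-0.001,0,0,0,0],[0,0,0,0,0,0]]' >/dev/null; python3 -c 'from h import *
rep()'
```

```text
t 14.375 travel XYZ mm [110.1   0.5   0. ] F xyz slope [-3.3  0.8  5.9] turn [-0. -0.  0.] gap 0.008381142529433882
```

```bash
python3 -m creep '[[0,-0.001,0,0,0,0],[0,0,0,0,0,0]]' >/dev/null; python3 -c 'from h import *
rep()'
```

```text
t 14.625 travel XYZ mm [109.1   0.5   0. ] F xyz slope [-2.9  0.8  5.3] turn [-0. -0.  0.] gap 0.008423834814849205
```

```bash
python3 -m creep '[[0,-0.001,0,0,0,0],[0,0,0,0,0,0]]' >/dev/null; python3 -c 'from h import *
rep()
for n,(x0,y0,x1,y1) in(("top",(230,150,330,240)),):
    c=arm.read_camera(n);im=cv2.convertScaleAbs(c["color"][:,:,::-1],alpha=1.4)[y0:y1,x0:x1]
    cv2.imwrite(f"pics/{n}12.png",cv2.resize(im,None,fx=6,fy=6,interpolation=cv2.INTER_CUBIC))'
```

```text
t 14.875 travel XYZ mm [1.091e+02 5.000e-01 1.000e-01] F xyz slope [-1.2  1.8  4.9] turn [ 0.001 -0.     0.   ] gap 0.008155654934244867
```

View pics/top12.png

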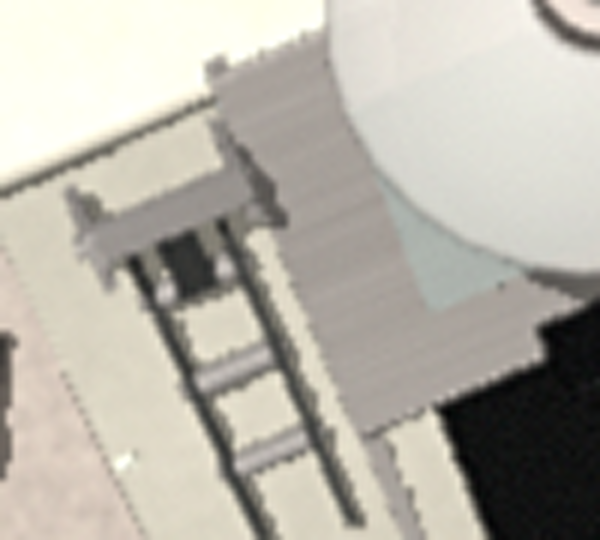

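```bash
python3 -m creep '[[0,-0.001,0,0,0,0],[0,0,0,0,0,0],[0,0,0,0,0,0]]' >/dev/null; python3 -c 'from h import *
rep()'
```

```text
t 15.3 travel XYZ mm [1.09e+02 5.00e-01 1.00e-01] F xyz slope [2.8 5.  4.5] turn [ 0.002 -0.     0.   ] gap 0.008370089802795888
```

```bash
python3 -m creep '[[0,-0.001,0,0,0,0],[0,0,0,0,0,0],[0,0,0,0,0,0]]' >/dev/null; python3 -c 'from h import *
rep()'
```

```text
t 15.675 travel XYZ mm [1.089e+02 5.000e-01 1.000e-01] F xyz slope [5.3 5.8 3.5] turn [ 0.003 -0.     0.   ] gap 0.008220675912827574
```

```bash
python3 -m creep '[[0,0.001,0,0,0,0],[0,0,0,0,0,0],[0,0,0,0,0,0]]' >/dev/null; python3 -c 'from h import *
rep()'; python3 -m creep '[[0,0,0,0,0,0],[0,0,0,0,0,0],[0,0,0,0,0,0]]' 0.03 >/dev/null; python3 -c 'from h import *
rep()
for n,(x0,y0,x1,y1) in(("side",(220,100,340,200)),("top",(230,150,380,260))):
    c=arm.read_camera(n);im=cv2.convertScaleAbs(c["color"][:,:,::-1],alpha=2.5)[y0:y1,x0:x1]
    cv2.imwrite(f"pics/{n}13.png",cv2.resize(im,None,fx=5,fy=5,interpolation=cv2.INTER_CUBIC))'
```

```text
t 16.05 travel XYZ mm [1.09e+02 5.00e-01 1.00e-01] F xyz slope [3.9 4.1 4.7] turn [ 0.002 -0.     0.   ] gap 0.008480982614681594
t 16.425 travel XYZ mm [107.6  -0.4  -0.3] F xyz slope [-0.3 -0.   0.2] turn [ 0.     0.001 -0.   ] gap 0.03020917726108873
```

View pics/side13.png

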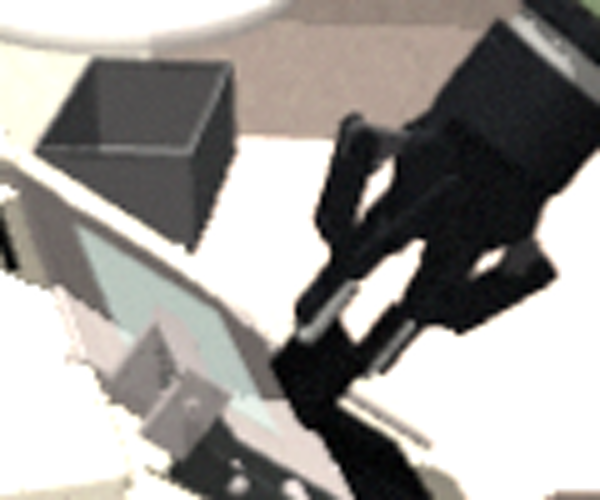

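View pics/top13.png

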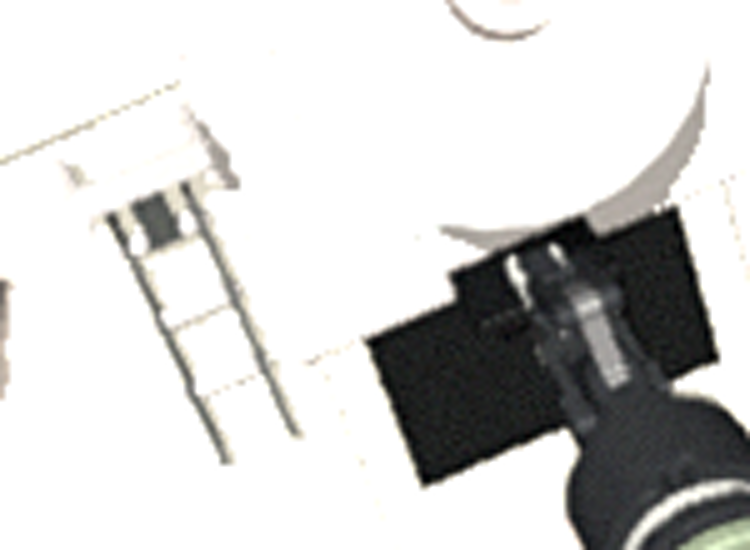

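The guard holds with the fingers open and the wrist force near zero. I back out square to the slope.

```bash
python3 -m creep '[[0,0,-0.006,0,0,0],[0,0,-0.012,0,0,0],[0,0,-0.015,0,0,0],[0,0,-0.02,0,0,0],[0,0,-0.025,0,0,0],[0,0,-0.025,0,0,0],[0,0,-0.02,0,0,0],[0,0,-0.01,0,0,0],[0,0,0,0,0,0],[0,0,0,0,0,0]]'; python3 -c 'from h import *
rep()
for n,(x0,y0,x1,y1) in(("side",(160,20,400,200)),("top",(180,90,460,300))):
    c=arm.read_camera(n);im=cv2.convertScaleAbs(c["color"][:,:,::-1],alpha=1.8)[y0:y1,x0:x1]
    cv2.imwrite(f"pics/{n}14.png",cv2.resize(im,None,fx=2.8,fy=2.8,interpolation=cv2.INTER_CUBIC))'
```

```text
clock: 17.77
tcp_pos: [0.5677, -0.1013, 0.2617]
eef_rot: [1.476, 2.188, 0.796]
contact_force: [-0.5, 0.1, -0.3]
finger_gap: 0.0299
t 17.775 travel XYZ mm [107.5   0.3 132.6] F xyz slope [-0.5  0.2  0.1] turn [ 0.  0. -0.] gap 0.0299106115144557
```

View pics/side14.png

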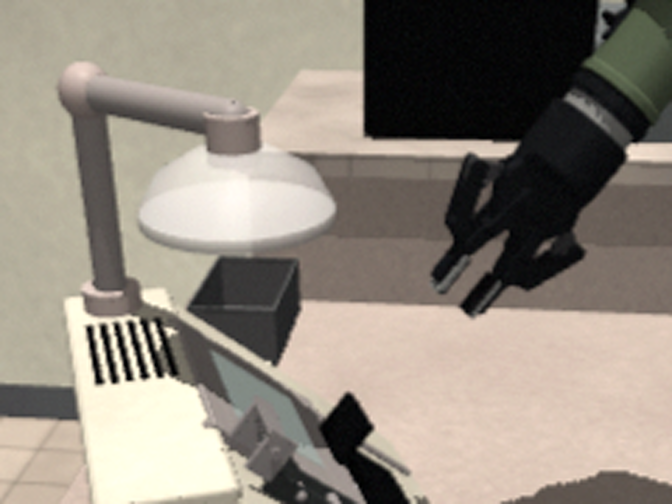

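View pics/top14.png

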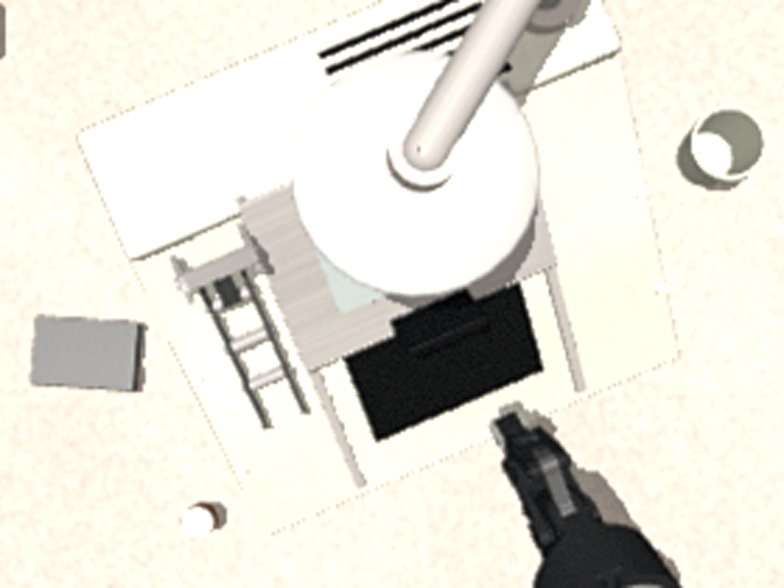

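Run:
```python
from h import *
S=arm.read_camera("side")
for t in(.10,.11,.12):print(t,proj(S,H+t*X-.005*X-.032*Y),proj(S,H+t*X-.005*X+.032*Y))
for k in((348,393),(372,432)):print(160+k[0]/2.8,20+k[1]/2.8)
arm.finish_job()
```

```text
0.1 [288.24333028 162.82613772] [295.48316031 174.6460158 ]
0.11 [285.30844226 160.90291196] [292.42362787 172.68124821]
0.12 [282.34186665 158.95892138] [289.32918625 170.69406269]
284.2857142857143 160.35714285714286
292.8571428571429 174.2857142857143
the job is handed in; nothing more can be done
```

I gripped the guard's handle square to the slope and pulled it up about 141 mm, past the top rung. I then lowered it in 1–3 mm steps until the pawl caught, let go, backed out square to the slope and handed the job in at about 18 s.

**Seat found by feel:** The tool stopped at about 109 mm of travel measured from where I gripped the handle. The force along the slope went from −3 N to +5 N over about 3 mm of further commanded lowering, so it was firmly blocked.

**Checks after letting go:**
- The wrist force was near zero.
- In the last side picture the handle corners matched a guard travel of about 0.11 m.
- The last pictures show the pawl at the top rung. The vial, beaker and cuvette box looked undisturbed by eye; I did not re-measure them. The hood was never touched, and the robot was clear.

**What disagreed:**
- In the pictures the fingertips sat about 25–30 mm behind the reported TCP. I drove about 12 mm deeper than first planned (about 40 mm past the handle's edge by the TCP reading), and the grip held without slipping.
- The 109 mm stop is 1 mm below the stated seat range of 0.11–0.13 m. It is measured from the tool, with a small offset where I gripped, but it is inside the judged band of 0.105–0.135 m.
- In one top picture taken as the pawl caught, its tip seemed to overlap the rung. I took this as viewing angle, because the guard held when pushed and after I let go.

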